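# Change over the dust gates

### The arm

A 7-joint arm with a two-finger parallel gripper is mounted at the origin on the work surface. World frame = base frame: x ahead of the robot, y to its left, z up, the work surface at z = 0. Lengths are in mm, angles in rad, forces in N, time in s.
With the tool pointing down it reaches from about 425 to 950 mm from the base axis. Payload 4.7 kg.
Tool frame: the origin (TCP) lies on the centre line of the jaws, within the pads' length; the fingertips stand 17 mm ahead of it and the grasp point (between the pads) lies 2 mm behind it; z points along the fingers, y is the line along which they close (so a half turn about z gives the same grasp; the last joint's range is limited). The gripper opens to 85 mm and grips with 20 to 120 N. Pads are 22 mm wide; open, the fingers measure 114 mm over their backs; the gripper's body (76 mm by 85 mm) begins 54 mm behind the grasp point. The pads swing forward as they close: fully open they stand 13 mm farther back than shut.
Start: joints at [-1.251, 0.469, -0.049, 1.532, 0.024, 1.141, -0.082], TCP at [230.656, 634.385, 248.335] pointing down, gripper open.
Joint ranges: [-2.59, 2.59], [-0.33, 1.99], [-1.39, 1.29], [0.1, 2.45], [-1.04, 4.18], [0.21, 1.99], [-2.66, 2.66]. Speed limits (rad/s): [2.57, 2.57, 3.14, 3.14, 3.14, 3.14, 3.14].

### API

Orientations are given as a rotation vector (axis times angle).
In Python, from plant import get_state, read_camera, finish_job gives the robot as it stands. The module is installed in compiled form; this text tells all that it offers.
- The arm moves only by the shell command python3 -m pendant 'ROWS' [FORCE]. ROWS is JSON, a list of rows, each an object with "travel": the shift along the tool's x, y, z in mm, a list of three; "twist": the turn about the tool's z in degrees; "gripper": the opening in per cent of the stroke, from 0 (shut) to 100 (fully open). A call has exactly 8 rows; each row shifts and turns the commanded pose from where the row before left it, along the tool's axes as they then stand; what a row does not reach is not made up. A row lasts 1/12 s, in which the tool goes at most 41.7 mm and 7.16 degrees, less where a joint would pass 70% of its speed; a pose out of reach is approached as far as the arm can. A call is refused whole if a number of a shift passes 41.7 or a number of a turn 7.16, either way. A call with a gripper value outside its range is refused whole. The fingers move at their own pace and stop on an object; FORCE is the grip in N (left out, the last holds). Time passes only in rows, so rows that do not move let the fingers close, or fill a call up. It gives the time, the measured TCP pose, the force, the opening and the grip force at its end, in the units of the state.
- get_state(): the state, without advancing time (a new reading comes with each control period).
- read_camera(name): name is "scene" or "top"; returns a dict with "img" (480x640x3 uint8, blue, green, red), "depth" (480x640 float32, mm along the optical axis (not along the pixel's ray), 0 where there is no reading), "fx", "fy", "cx", "cy" (pixels), "rvec" (rotation vector, rad) and "tvec" (3), from world to camera coordinates, as OpenCV has them. Camera axes: x right, y down, z forward; pixel columns grow to the right and rows downward; lengths in mm; the calibration is good to about 2 mm. A picture is of the moment at which its call begins.
- finish_job(): hands the job in; it is judged then, once.
The state is a dict: "clock": time; "joint_pos": joint angles; "dq": joint speeds; "joint_efforts": joint torques, N m; "eef_pos": TCP position; "tcp_rot": TCP orientation; "ft_force": force on the tool from outside, world axes, zero at the start; "wrist_torque": the same for the moment, N m; "gripper_width": opening from 0.0 (shut) to 1.0 (fully open); "grasp_force": force on a finger pad.
Only numpy, scipy, OpenCV 4.12 (cv2) and the standard library are available. Lean on these libraries where they do the work, as an engineer would, in place of code of your own. Each camera call takes 0.05 s, during which the arm holds its last target. There are 200 camera calls.

### The job

The dust extractor is running, and the grey suction box on the bench must draw through its wide inlet instead of the two narrow ones. Pushing on the upright tabs with the fingertips, first push the wide inlet's slide fully open towards the robot, while both narrow slides still stand open; then push the two narrow slides fully shut, away from the robot. Leave the things lying on the box and the bench where they are.

Things in the scene. Friction and masses are not known exactly. Their poses are not given: they have to be found in the camera images.
- dust_box: fixed grey sheet-steel suction box, 250 (x) x 460 (y) x 70 mm high; origin under its centre on the table, its z up, its +x away from the robot (hose side). Three aluminium slide gates, each 200 mm long along the box's x, lie side by side on its top 140 mm apart along its y, parallel to the box's x; their order varies
- wide_slide (a joint): sliding plate of the gate over the wide inlet (74 mm hole; gate 110 mm wide). Metres the plate stands open: 0 = fully shut (hole covered), 0.080 = fully open (hole clear, plate against its near stop). It grows as the plate moves along the box's -x (towards the robot). Dry friction of about 2.5 N; it stays where it is left. It starts shut or nearly so
- narrow_a_slide (a joint): sliding plate of the gate over one narrow inlet (44 mm hole; gate 80 mm wide). Metres the plate stands open: 0 = fully shut (hole covered), 0.080 = fully open (hole clear, plate against its near stop). It grows as the plate moves along the box's -x (towards the robot). Dry friction of about 2.5 N; it stays where it is left. It starts open
- narrow_b_slide (a joint): sliding plate of the gate over the other narrow inlet (44 mm hole; gate 80 mm wide). Metres the plate stands open: 0 = fully shut (hole covered), 0.080 = fully open (hole clear, plate against its near stop). It grows as the plate moves along the box's -x (towards the robot). Dry friction of about 2.5 N; it stays where it is left. It starts open
- wide_tab (a point): centre of the top edge of the upright wooden tab on the near end of the wide gate's sliding plate; tab 56 mm wide along the box's y, 10 mm thick along its x, 34 mm up from the plate, top 116 mm above the table. Moves with the plate. On its far side lies the plate, on its near side the gate's base 6 mm lower; both sides are free for fingertips (gate rims only 4 mm above the plate)
- narrow_a_tab (a point): centre of the top edge of the upright wooden tab on the near end of narrow gate a's sliding plate; tab 46 mm wide along the box's y, 10 mm thick along its x, 34 mm up from the plate, top 116 mm above the table. Moves with the plate. On its far side lies the plate, on its near side the gate's base 6 mm lower; both sides are free for fingertips (gate rims only 4 mm above the plate)
- narrow_b_tab (a point): centre of the top edge of the upright wooden tab on the near end of narrow gate b's sliding plate; tab 46 mm wide along the box's y, 10 mm thick along its x, 34 mm up from the plate, top 116 mm above the table. Moves with the plate. On its far side lies the plate, on its near side the gate's base 6 mm lower; both sides are free for fingertips (gate rims only 4 mm above the plate)
- pencil: flat red carpenter's pencil, 133 x 14 x 8 mm, lying on the box between two gates; origin under its centre. Leave alone
- sander: cork sanding block, 60 x 27 x 25 mm, lying on the box between two gates; origin under its centre. Leave alone
- glue: white glue bottle, 56 mm across, 170 mm tall, standing on the table to the left; origin under its centre. Leave alone
- tape: black tape measure, 70 x 36 x 60 mm, on the table to the right; origin under its centre. Leave alone
- jar: glass screw jar, 68 mm across, 85 mm tall, on the table to the right; origin under its centre. Leave alone
- driver: screwdriver lying on the table to the left; origin under its middle. Leave alone
- offcut: wood offcut, 140 x 45 x 20 mm, on the table to the right; origin under its centre. Leave alone

How it is judged (in metres and radians):
On the way, in this order (a step that is already met when the one before it is completed fails the run):
1. the wide slide is pushed fully open while both narrow slides still stand open (value of joint wide_slide above 0.075 m and value of joint each of narrow_a_slide, narrow_b_slide above 0.03 m), for 0.2 s.
2. both narrow slides are pushed fully shut (value of joint each of narrow_a_slide, narrow_b_slide below 0.005 m), for 0.2 s.
At the end, for the whole second after the job is handed in: The wide slide is within 5 mm of fully open, both narrow slides are within 5 mm of fully shut, and all three are at rest (all of step 2 and value of joint wide_slide above 0.075 m and velocity of joint wide_slide between -0.01 and 0.01 m/s and velocity of joint narrow_a_slide between -0.01 and 0.01 m/s and velocity of joint narrow_b_slide between -0.01 and 0.01 m/s); the robot touches nothing.
It fails at once if a thing lying on the box or bench is moved more than 25 mm or lifted (distance of any of pencil, sander, glue, tape, jar, driver, offcut from where it was at the start of the episode above 0.025 m).
It also fails if it takes over 56 s, if anything falls off the work surface, if the arm or the gripper's body presses on something with over 40 N, if the wrist force passes 120 N, or if a joint passes its speed limit or range.

## Working session

There is one attempt and no reset: what is moved stays moved. The work goes in short steps, Python scripts to look and compute and a shell command to move; the robot and the scene stay as the last step left them, time stands still between calls to the robot, and variables do not carry over. Pictures are saved under pics/ and viewed, at most 10 in all, crops included, and the job is handed in when it is done.

```bash
mkdir -p pics
python3 - <<'E'
from plant import *
import cv2,numpy as np
s=get_state();print(s['clock'],s['eef_pos'],s['tcp_rot'],s['gripper_width'])
for n in('top','scene'):
    c=read_camera(n);cv2.imwrite(f'pics/{n}0.png',c['img']);np.savez(f'{n}0.npz',**c)
    R=cv2.Rodrigues(np.array(c['rvec'],float))[0];print(n,c['fx'],c['cx'],c['cy'],-R.T@np.ravel(c['tvec']),R[2])
E
```

```text
0.0 [230.49918864 633.82343826 247.26008159] [-5.45094447e-01 -3.09364514e+00  3.08247685e-03] 0.9963731983182923
top 506.07614956284914 330.2261883283611 239.34373762194997 [ 266.50577172   -6.62941991 1530.06282567] [ 0.14424799  0.00289599 -0.98953733]
scene 504.1706516327668 315.79312498139024 234.69212262939104 [1356.4945432     1.77658017  853.63122669] [-0.77170138  0.01580811 -0.63578855]
```

View pics/top0.png

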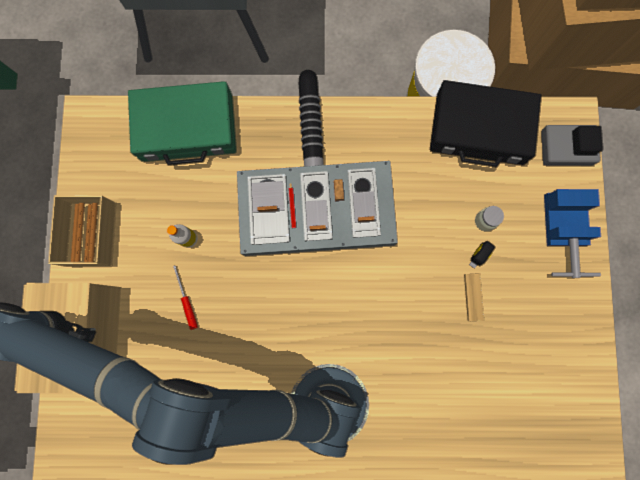

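View pics/scene0.png

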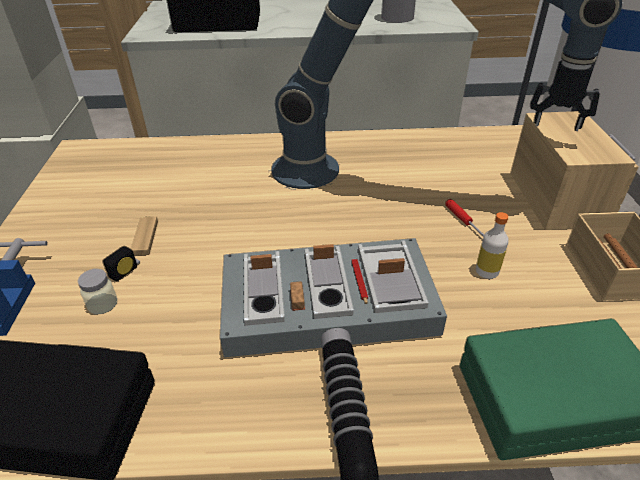

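The top view shows the wide gate on the left with its tab at about (268,208). The narrow tabs are at (317,229) and (366,218), the pencil at (293,207) and the sander at (339,190). The scene view agrees: wide tab (391,266), narrow tabs (323,252) and (260,262).

```bash
cat > h.py <<'E'
import cv2,numpy as np
def cast(c,uv,z):
    R=cv2.Rodrigues(np.array(c['rvec'],float))[0];C=-R.T@np.ravel(c['tvec'])
    d=np.array([(uv[0]-c['cx'])/c['fx'],(uv[1]-c['cy'])/c['fy'],1])@R
    return C+d*(z-C[2])/d[2]
def cloud(c):
    R=cv2.Rodrigues(np.array(c['rvec'],float))[0]
    v,u=np.mgrid[:480,:640];D=c['depth']
    P=np.stack([(u-c['cx'])/c['fx']*D,(v-c['cy'])/c['fy']*D,D],-1)-np.ravel(c['tvec'])
    return P@R
def brown(c):
    h=cv2.cvtColor(c['img'],cv2.COLOR_BGR2HSV)
    return cv2.inRange(h,(3,90,60),(16,230,220))
def report(c,roi):
    u0,u1,v0,v1=roi;m=brown(c);k=np.zeros_like(m);k[v0:v1,u0:u1]=m[v0:v1,u0:u1];P=cloud(c)
    n,l,st,ce=cv2.connectedComponentsWithStats(k)
    for i in range(1,n):
        if st[i,4]<15: continue
        q=P[l==i];t=q[q[:,2]>105]
        r=cv2.minAreaRect(np.argwhere(l==i)[:,::-1].astype(np.float32))
        print(st[i],ce[i].round(1),'cast116',cast(c,ce[i],116).round(),'z',np.percentile(q[:,2],[5,50,95]).round(),'top',len(t),t.mean(0).round() if len(t) else '', 'ext',(t.max(0)-t.min(0)).round() if len(t) else '')
E
python3 - <<'E'
from h import *
for n,roi in(('top',(240,395,165,250)),('scene',(225,440,240,330))):
    c=dict(np.load(n+'0.npz'));print(n);report(c,roi)
c=dict(np.load('top0.npz'));P=cloud(c)
q=P[(abs(P[...,2]-70)<6)&(abs(P[...,1])<400)&(P[...,0]>350)&(P[...,0]<900)]
# keep box cluster
q=q[(abs(q[:,1]-np.median(q[:,1]))<300)]
r=cv2.minAreaRect(q[:,:2].astype(np.float32));print(len(q),r,cv2.boxPoints(r))
i=c['img'][150:265,225:410];cv2.imwrite('pics/crop.png',cv2.resize(i,None,fx=4,fy=4,interpolation=cv2.INTER_CUBIC))
E
```

```text
top
[334 179  10  22 188] [338.4 189.6] cast116 [617. -25. 116.] z [ 83.  95. 100.] top 0  ext 
[257 206  20   6  92] [266.9 208.2] cast116 [562. 178. 116.] z [ 97. 115. 121.] top 79 [563. 180. 116.] ext [13. 55. 19.]
[358 216  17   6  72] [365.5 218.6] cast116 [ 533. -102.  116.] z [102. 115. 121.] top 66 [ 525. -100.  158.] ext [ 274.  120. 1425.]
[310 225  16   5  67] [317.6 227.3] cast116 [507.  33. 116.] z [102. 115. 121.] top 62 [507.  34. 115.] ext [12. 43. 16.]
scene
[313 244  21  15 281] [323.4 251. ] cast116 [519.  35. 116.] z [ 87. 106. 120.] top 149 [507.  35. 115.] ext [18. 45. 17.]
[251 254  21  15 273] [261.1 261.2] cast116 [ 545. -102.  116.] z [ 88. 107. 119.] top 143 [ 533. -103.  114.] ext [16. 44. 17.]
[378 258  27  16 334] [391.  265.6] cast116 [574. 177. 116.] z [ 88. 107. 120.] top 180 [562. 179. 114.] ext [17. 55. 16.]
[290 282  15  29 335] [296.8 295.7] cast116 [652. -25. 116.] z [75. 97. 99.] top 0  ext 
7660 ((681.8375244140625, 74.4530029296875), (464.54730224609375, 514.1777954101562), 4.224048137664795) [[ 431.25848  313.73505]
 [ 469.13116 -199.0461 ]
 [ 932.41656 -164.82904]
 [ 894.5439   347.9521 ]]
```

View pics/crop.png

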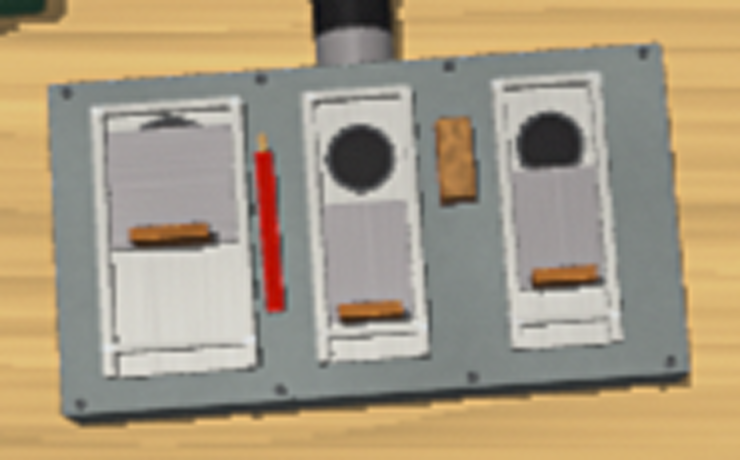

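The crop shows the box's top corners at about (49,87), (658,45), (688,373) and (63,413) in crop pixels (×4, offset 225,150). The wide slide is nearly shut and both narrow slides are open.

```bash
cat >> h.py <<'E'
def tool(dst,yaw):
    from plant import get_state
    from scipy.spatial.transform import Rotation as Ro
    s=get_state();R=Ro.from_rotvec(s['tcp_rot']).as_matrix();p=np.array(s['eef_pos'])
    x=R[:,0];a=np.degrees(np.arctan2(x[1],x[0]));tw=-(((180+yaw-a)+180)%360-180)
    print('p',p.round(1),'ang',round(a,1),'twist needed',round(tw,1),'travel now',(R.T@(np.array(dst)-p)).round(1))
    t=np.radians(180+yaw);X=np.array([np.cos(t),np.sin(t),0]);Y=np.array([np.sin(t),-np.cos(t),0])
    d=np.array(dst)-p;print('travel after twist',(X@d).round(1),(Y@d).round(1),-d[2].round(1))
E
python3 - <<'E'
from h import *
c=dict(np.load('top0.npz'))
K=[(49,87),(658,45),(688,373),(63,413)]
P=np.array([cast(c,(225+(u+.5)/4-.5,150+(v+.5)/4-.5),70)[:2] for u,v in K]);print(P.round(1),P.mean(0))
for i in range(4):
    d=P[(i+1)%4]-P[i];print(np.hypot(*d).round(1),np.degrees(np.arctan2(d[1],d[0])).round(2))
o=P.mean(0);yaw=np.radians(np.mean([np.degrees(np.arctan2(*(P[0]-P[3])[::-1])),np.degrees(np.arctan2(*(P[1]-P[2])[::-1])),np.degrees(np.arctan2(*(P[0]-P[1])[::-1]))-90,np.degrees(np.arctan2(*(P[3]-P[2])[::-1]))-90]));print('yaw',np.degrees(yaw))
u=np.array([np.cos(yaw),np.sin(yaw)]);w=np.array([-u[1],u[0]])
T=dict(w=(562.5,179),a=(507,34),b=(533,-102))
for k,t in T.items():print(k,((t-o)@u).round(1),((t-o)@w).round(1))
tab=np.array(T['w']);d=tab+u*40;print('above wide far side',d)
tool([*d,247],np.degrees(yaw))
E
```

```text
[[ 682.6  276.3]
 [ 716.5 -177. ]
 [ 469.7 -195.7]
 [ 438.6  258.5]] [576.85082178  40.51802671]
454.5 -85.72
247.5 -175.65
455.3 93.92
244.7 4.16
yaw 4.177265870123527
w -4.2 139.2
a -70.1 -1.4
b -54.1 -138.9
above wide far side [602.39373834 181.91369886]
p [230.5 633.9 247.4] ang 160.0 twist needed -24.2 travel now [-504.  -297.7    0.9]
travel after twist -338.0 -477.9 0.4
```

```bash
python3 -m pendant '[{"travel":[0,0,0],"twist":-6.05,"gripper":0},{"travel":[0,0,0],"twist":-6.05,"gripper":0},{"travel":[0,0,0],"twist":-6.05,"gripper":0},{"travel":[0,0,0],"twist":-6.05,"gripper":0},{"travel":[-21,-30,0],"twist":0,"gripper":0},{"travel":[-21,-30,0],"twist":0,"gripper":0},{"travel":[-21,-30,0],"twist":0,"gripper":0},{"travel":[-21,-30,0],"twist":0,"gripper":0}]' 40
python3 -m pendant '[{"travel":[-21,-30,0],"twist":0,"gripper":0},{"travel":[-21,-30,0],"twist":0,"gripper":0},{"travel":[-21,-30,0],"twist":0,"gripper":0},{"travel":[-21,-30,0],"twist":0,"gripper":0},{"travel":[-21,-30,0],"twist":0,"gripper":0},{"travel":[-21,-30,0],"twist":0,"gripper":0},{"travel":[-21,-30,0],"twist":0,"gripper":0},{"travel":[-21,-30,0],"twist":0,"gripper":0}]'
python3 -c "
from h import *
tool([602.4,181.9,109],4.18)"
```

```text
clock: 0.77
eef_pos: [324.0, 519.3, 247.7]
tcp_rot: [0.116, -3.139, 0.001]
ft_force: [1.4, 0.3, -0.4]
gripper_width: 0.004
grasp_force: 0.0
clock: 1.43
eef_pos: [509.1, 292.2, 248.0]
tcp_rot: [0.116, -3.139, 0.0]
ft_force: [-0.0, 0.2, 0.3]
gripper_width: 0.002
grasp_force: 0.0
p [509.1 292.2 248. ] ang -175.8 twist needed 0.0 travel now [ -85.  -116.8  139. ]
travel after twist -85.0 -116.8 139.0
```

```bash
python3 -m pendant '[{"travel":[-21,-29,0],"twist":0,"gripper":0},{"travel":[-21,-29,0],"twist":0,"gripper":0},{"travel":[-21,-29,0],"twist":0,"gripper":0},{"travel":[-20,-29,0],"twist":0,"gripper":0},{"travel":[0,0,30],"twist":0,"gripper":0},{"travel":[0,0,30],"twist":0,"gripper":0},{"travel":[0,0,30],"twist":0,"gripper":0},{"travel":[0,0,0],"twist":0,"gripper":0}]'
python3 - <<'E'
from h import *
tool([602.4,181.9,109],4.18)
from plant import *
for n in('top','scene'):
    c=read_camera(n);cv2.imwrite(f'pics/{n}1.png',c['img'])
    if n=='scene': cv2.imwrite('pics/s1c.png',cv2.resize(c['img'][180:360,210:460],None,fx=3,fy=3))
E
```

```text
clock: 2.1
eef_pos: [595.5, 182.7, 151.7]
tcp_rot: [0.115, -3.127, 0.006]
ft_force: [-0.5, 0.1, -1.4]
gripper_width: 0.002
grasp_force: 0.0
p [595.5 182.7 151.7] ang -175.8 twist needed 0.0 travel now [-7.3 -1.1 42.6]
travel after twist -6.8 -1.2 42.7
```

View pics/s1c.png

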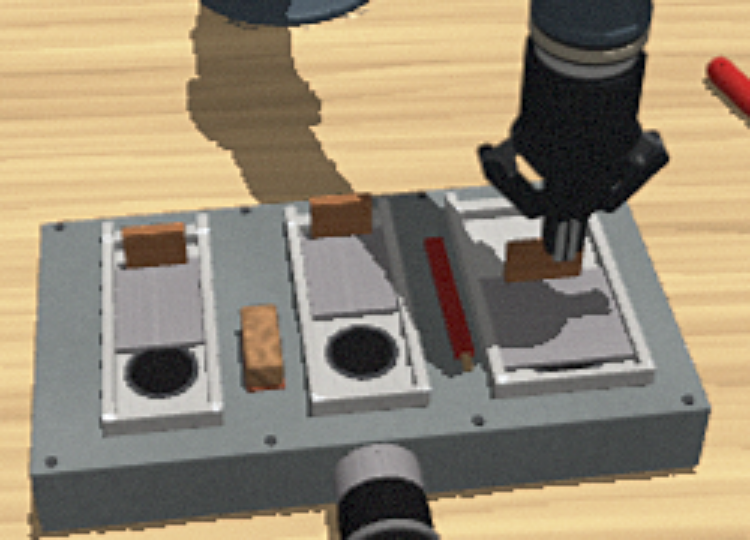

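The crop shows the closed fingertips at (567,255), above the wide tab (505–580, 240–280) and a bit to its right. I'll check this against the projected TCP before going down.

Run:
```python
from h import *
from plant import *
s=get_state();p=np.array(s['eef_pos']);from scipy.spatial.transform import Rotation as Ro
z=Ro.from_rotvec(s['tcp_rot']).as_matrix()[:,2];print(z.round(3))
for n in('scene','top'):
    c=read_camera(n)
    uv=cv2.projectPoints(np.array([p+17*z,p-40*z,[562.5,179,116],[595,183,130]]),np.array(c['rvec'],float),np.array(c['tvec'],float),np.array([[c['fx'],0,c['cx']],[0,c['fy'],c['cy']],[0,0,1]]),None)[0][:,0];print(n,uv.round(1), ((uv-[210,180])*3).round() if n=='scene' else '')
    P=cloud(c);q=P[(P[...,2]>118)&(P[...,2]<165)&(abs(P[...,0]-590)<60)&(abs(P[...,1]-182)<60)]
    if len(q):print(len(q),q.min(0).round(),q.max(0).round(),np.median(q,0).round())
```

```text
[-0.002 -0.001 -1.   ]
scene [[397.3 265.2]
 [399.8 244.2]
 [391.2 262. ]
 [396.  267.6]] [[562. 256.]
 [569. 193.]
 [544. 246.]
 [558. 263.]]
118 [555. 151. 118.] [611. 197. 165.] [604. 178. 153.]
top [[264.  193.3]
 [261.2 188.3]
 [266.7 207.9]
 [264.9 195.6]]
```

```bash
python3 -m pendant '[{"travel":[-1,0,0],"twist":0,"gripper":0},{"travel":[0,0,15],"twist":0,"gripper":0},{"travel":[0,0,15],"twist":0,"gripper":0},{"travel":[0,0,10],"twist":0,"gripper":0},{"travel":[0,0,5],"twist":0,"gripper":0},{"travel":[0,0,0],"twist":0,"gripper":0},{"travel":[0,0,0],"twist":0,"gripper":0},{"travel":[0,0,0],"twist":0,"gripper":0}]'
python3 -c "
from h import *
tool([602.4,181.9,109],4.18)"
```

```text
clock: 2.97
eef_pos: [601.4, 184.6, 114.3]
tcp_rot: [-0.115, 3.138, 0.001]
ft_force: [0.5, -0.0, 0.5]
gripper_width: -0.004
grasp_force: 0.0
p [601.4 184.6 114.3] ang -175.8 twist needed 0.0 travel now [-0.8 -2.8  5.3]
travel after twist -0.8 -2.8 5.3
```

```bash
python3 -m pendant '[{"travel":[0,-4,4],"twist":0,"gripper":0},{"travel":[10,0,0],"twist":0,"gripper":0},{"travel":[10,0,0],"twist":0,"gripper":0},{"travel":[10,0,0],"twist":0,"gripper":0},{"travel":[10,0,0],"twist":0,"gripper":0},{"travel":[10,0,0],"twist":0,"gripper":0},{"travel":[10,0,0],"twist":0,"gripper":0},{"travel":[10,0,0],"twist":0,"gripper":0}]'
python3 -m pendant '[{"travel":[5,0,0],"twist":0,"gripper":0},{"travel":[5,0,0],"twist":0,"gripper":0},{"travel":[5,0,0],"twist":0,"gripper":0},{"travel":[0,0,0],"twist":0,"gripper":0},{"travel":[0,0,0],"twist":0,"gripper":0},{"travel":[0,0,0],"twist":0,"gripper":0},{"travel":[0,0,0],"twist":0,"gripper":0},{"travel":[0,0,0],"twist":0,"gripper":0}]'
```

```text
clock: 3.63
eef_pos: [530.5, 174.9, 109.5]
tcp_rot: [-0.115, 3.139, -0.0]
ft_force: [3.2, -1.2, -1.2]
gripper_width: 0.002
grasp_force: 1.6
clock: 4.3
eef_pos: [516.0, 174.4, 109.1]
tcp_rot: [0.116, -3.139, -0.0]
ft_force: [-0.5, 0.1, -0.8]
gripper_width: -0.001
grasp_force: 0.0
```

```bash
python3 -m pendant '[{"travel":[2,0,0],"twist":0,"gripper":0},{"travel":[2,0,0],"twist":0,"gripper":0},{"travel":[2,0,0],"twist":0,"gripper":0},{"travel":[2,0,0],"twist":0,"gripper":0},{"travel":[0,0,0],"twist":0,"gripper":0},{"travel":[0,0,0],"twist":0,"gripper":0},{"travel":[0,0,0],"twist":0,"gripper":0},{"travel":[0,0,0],"twist":0,"gripper":0}]'
python3 -m pendant '[{"travel":[1,0,0],"twist":0,"gripper":0},{"travel":[1,0,0],"twist":0,"gripper":0},{"travel":[1,0,0],"twist":0,"gripper":0},{"travel":[1,0,0],"twist":0,"gripper":0},{"travel":[0,0,0],"twist":0,"gripper":0},{"travel":[0,0,0],"twist":0,"gripper":0},{"travel":[0,0,0],"twist":0,"gripper":0},{"travel":[0,0,0],"twist":0,"gripper":0}]'
```

```text
clock: 4.97
eef_pos: [508.1, 173.6, 109.4]
tcp_rot: [0.116, -3.139, -0.0]
ft_force: [1.2, -0.1, 0.3]
gripper_width: 0.003
grasp_force: 0.5
clock: 5.63
eef_pos: [508.0, 173.6, 109.8]
tcp_rot: [-0.114, 3.131, 0.003]
ft_force: [9.6, 1.1, -7.0]
gripper_width: -0.001
grasp_force: 5.0
```

```bash
python3 -m pendant '[{"travel":[-10,0,0],"twist":0,"gripper":0},{"travel":[-10,0,0],"twist":0,"gripper":0},{"travel":[0,0,-20],"twist":0,"gripper":0},{"travel":[0,0,-30],"twist":0,"gripper":0},{"travel":[0,0,-10],"twist":0,"gripper":0},{"travel":[0,-30,0],"twist":0,"gripper":0},{"travel":[15,-30,0],"twist":0,"gripper":0},{"travel":[20,-30,0],"twist":0,"gripper":0}]'
python3 - <<'E'
from h import *
tool([470,31.5,109],4.18)
from plant import *
c=read_camera('scene');report(c,(225,440,230,330));cv2.imwrite('pics/s2c.png',cv2.resize(c['img'][180:360,210:460],None,fx=3,fy=3))
E
```

```text
clock: 6.3
eef_pos: [496.6, 81.6, 169.4]
tcp_rot: [-0.117, 3.139, -0.0]
ft_force: [-0.7, -1.4, -0.5]
gripper_width: -0.0
grasp_force: 0.0
p [496.6  81.6 169.4] ang -175.7 twist needed 0.1 travel now [ 30.3 -48.   60.3]
travel after twist 30.2 -48.1 60.4
[372 237  25  16 333] [384.1 244.7] cast116 [505. 172. 116.] z [ 87. 106. 120.] top 180 [497. 173. 119.] ext [875. 200. 749.]
[313 244  21  15 281] [323.4 251.1] cast116 [519.  35. 116.] z [ 87. 106. 119.] top 144 [507.  35. 115.] ext [16. 45. 17.]
[251 254  21  15 275] [261.1 261.3] cast116 [ 545. -101.  116.] z [ 87. 106. 119.] top 146 [ 539. -102.  119.] ext [834. 127. 748.]
[290 282  15  29 338] [296.8 295.7] cast116 [652. -25. 116.] z [75. 97. 99.] top 0  ext
```

View pics/s2c.png

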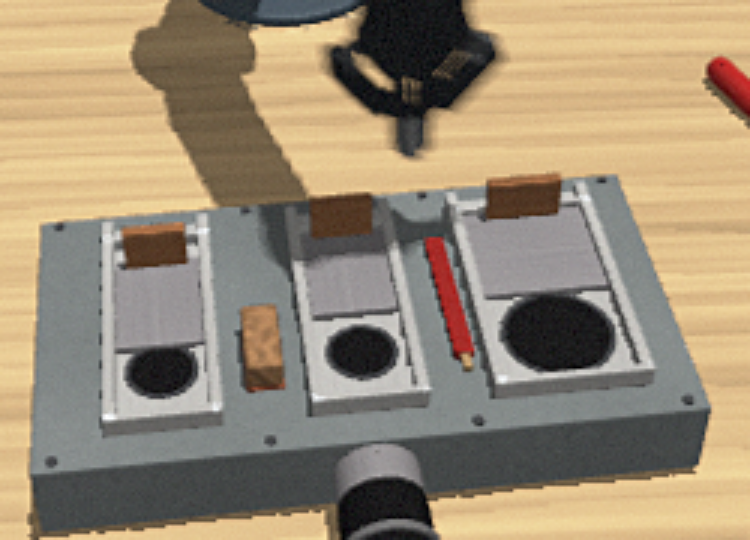

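The crop shows the wide hole at (558,333) fully clear and its tab now at the near end (523,195). Both narrow slides are still open. The tab moved 69 mm, which fits a full stop.

```bash
python3 -m pendant '[{"travel":[15,-20,0],"twist":0,"gripper":0},{"travel":[10,-13,0],"twist":0,"gripper":0},{"travel":[0,0,0],"twist":0,"gripper":0},{"travel":[0,0,20],"twist":0,"gripper":0},{"travel":[0,0,20],"twist":0,"gripper":0},{"travel":[0,0,0],"twist":0,"gripper":0},{"travel":[0,0,0],"twist":0,"gripper":0},{"travel":[0,0,0],"twist":0,"gripper":0}]'
python3 -c "
from h import *
tool([470,31.5,109],4.18)"
```

```text
clock: 7.02
eef_pos: [474.1, 48.2, 129.8]
tcp_rot: [-0.117, 3.139, 0.001]
ft_force: [-0.3, 0.5, -0.2]
gripper_width: 0.001
grasp_force: 0.0
p [474.1  48.2 129.8] ang -175.7 twist needed 0.1 travel now [  5.4 -16.4  20.8]
travel after twist 5.3 -16.4 20.8
```

```bash
python3 -m pendant '[{"travel":[4,-16,0],"twist":0,"gripper":0},{"travel":[0,0,10],"twist":0,"gripper":0},{"travel":[0,0,10],"twist":0,"gripper":0},{"travel":[0,0,0],"twist":0,"gripper":0},{"travel":[-10,0,0],"twist":0,"gripper":0},{"travel":[-10,0,0],"twist":0,"gripper":0},{"travel":[-10,0,0],"twist":0,"gripper":0},{"travel":[-10,0,0],"twist":0,"gripper":0}]'
python3 -m pendant '[{"travel":[-10,0,0],"twist":0,"gripper":0},{"travel":[-10,0,0],"twist":0,"gripper":0},{"travel":[-10,0,0],"twist":0,"gripper":0},{"travel":[-10,0,0],"twist":0,"gripper":0},{"travel":[-5,0,0],"twist":0,"gripper":0},{"travel":[0,0,0],"twist":0,"gripper":0},{"travel":[0,0,0],"twist":0,"gripper":0},{"travel":[0,0,0],"twist":0,"gripper":0}]'
```

```text
clock: 7.68
eef_pos: [511.2, 35.1, 109.3]
tcp_rot: [0.117, -3.138, -0.001]
ft_force: [-3.7, 0.9, 0.6]
gripper_width: -0.0
grasp_force: 1.6
clock: 8.35
eef_pos: [556.0, 37.0, 109.5]
tcp_rot: [-0.114, 3.138, -0.001]
ft_force: [-0.3, -0.2, -0.1]
gripper_width: 0.0
grasp_force: 0.0
```

```bash
python3 -m pendant '[{"travel":[-2,0,0],"twist":0,"gripper":0},{"travel":[-2,0,0],"twist":0,"gripper":0},{"travel":[-2,0,0],"twist":0,"gripper":0},{"travel":[-1,0,0],"twist":0,"gripper":0},{"travel":[0,0,0],"twist":0,"gripper":0},{"travel":[0,0,0],"twist":0,"gripper":0},{"travel":[0,0,0],"twist":0,"gripper":0},{"travel":[0,0,0],"twist":0,"gripper":0}]'
```

```text
clock: 9.02
eef_pos: [562.3, 38.0, 109.2]
tcp_rot: [0.115, -3.139, 0.0]
ft_force: [-0.9, -1.1, -0.2]
gripper_width: -0.004
grasp_force: 0.8
```

```bash
python3 -m pendant '[{"travel":[-2,0,0],"twist":0,"gripper":0},{"travel":[-2,0,0],"twist":0,"gripper":0},{"travel":[-1,0,0],"twist":0,"gripper":0},{"travel":[-1,0,0],"twist":0,"gripper":0},{"travel":[-1,0,0],"twist":0,"gripper":0},{"travel":[0,0,0],"twist":0,"gripper":0},{"travel":[0,0,0],"twist":0,"gripper":0},{"travel":[0,0,0],"twist":0,"gripper":0}]'
python3 -m pendant '[{"travel":[-1,0,0],"twist":0,"gripper":0},{"travel":[-1,0,0],"twist":0,"gripper":0},{"travel":[-1,0,0],"twist":0,"gripper":0},{"travel":[-1,0,0],"twist":0,"gripper":0},{"travel":[0,0,0],"twist":0,"gripper":0},{"travel":[0,0,0],"twist":0,"gripper":0},{"travel":[0,0,0],"twist":0,"gripper":0},{"travel":[0,0,0],"twist":0,"gripper":0}]'
```

```text
clock: 9.68
eef_pos: [566.5, 38.4, 109.0]
tcp_rot: [0.115, -3.133, 0.0]
ft_force: [-8.5, -1.7, 7.3]
gripper_width: 0.0
grasp_force: 4.9
clock: 10.35
eef_pos: [566.6, 38.4, 108.6]
tcp_rot: [0.115, -3.124, 0.001]
ft_force: [-19.2, -2.6, 13.5]
gripper_width: 0.001
grasp_force: 9.4
```

```bash
python3 -m pendant '[{"travel":[10,0,0],"twist":0,"gripper":0},{"travel":[10,0,0],"twist":0,"gripper":0},{"travel":[0,0,-30],"twist":0,"gripper":0},{"travel":[0,0,-30],"twist":0,"gripper":0},{"travel":[15,-30,0],"twist":0,"gripper":0},{"travel":[15,-35,0],"twist":0,"gripper":0},{"travel":[15,-35,0],"twist":0,"gripper":0},{"travel":[15,-30,0],"twist":0,"gripper":0}]'
python3 -m pendant '[{"travel":[0,0,0],"twist":0,"gripper":0},{"travel":[0,0,0],"twist":0,"gripper":0},{"travel":[0,0,20],"twist":0,"gripper":0},{"travel":[0,0,20],"twist":0,"gripper":0},{"travel":[0,0,0],"twist":0,"gripper":0},{"travel":[0,0,0],"twist":0,"gripper":0},{"travel":[0,0,0],"twist":0,"gripper":0},{"travel":[0,0,0],"twist":0,"gripper":0}]'
python3 - <<'E'
from h import *
tool([498,-104.5,109],4.18)
from plant import *
c=read_camera('scene');report(c,(225,440,230,330))
E
```

```text
clock: 11.02
eef_pos: [503.5, -98.4, 170.0]
tcp_rot: [-0.115, 3.136, -0.001]
ft_force: [0.3, -0.3, 0.0]
gripper_width: 0.003
grasp_force: 0.0
clock: 11.68
eef_pos: [504.4, -96.1, 130.4]
tcp_rot: [-0.117, 3.137, -0.0]
ft_force: [0.0, 0.4, 0.6]
gripper_width: -0.001
grasp_force: 0.0
p [504.4 -96.1 130.4] ang -175.7 twist needed 0.1 travel now [ 7.  -7.9 21.4]
travel after twist 7.0 -8.0 21.4
[372 237  25  16 333] [384.1 244.8] cast116 [505. 172. 116.] z [ 87. 106. 120.] top 177 [493. 174. 114.] ext [16. 55. 17.]
[251 254  21  15 277] [261.2 261.2] cast116 [ 545. -101.  116.] z [ 88. 107. 119.] top 148 [ 533. -103.  114.] ext [16. 44. 16.]
[317 267  22  16 288] [327.8 274.7] cast116 [595.  41. 116.] z [ 88. 106. 119.] top 154 [588.  41. 119.] ext [782.  61. 749.]
[290 282  15  29 336] [296.8 295.7] cast116 [652. -25. 116.] z [ 76.  97. 100.] top 3 [1356.    2.  854.] ext [0. 0. 0.]
```

```bash
python3 -m pendant '[{"travel":[6,-8,0],"twist":0,"gripper":0},{"travel":[0,0,10],"twist":0,"gripper":0},{"travel":[0,0,11],"twist":0,"gripper":0},{"travel":[0,0,0],"twist":0,"gripper":0},{"travel":[-10,0,0],"twist":0,"gripper":0},{"travel":[-10,0,0],"twist":0,"gripper":0},{"travel":[-10,0,0],"twist":0,"gripper":0},{"travel":[-10,0,0],"twist":0,"gripper":0}]'
python3 -m pendant '[{"travel":[-10,0,0],"twist":0,"gripper":0},{"travel":[-10,0,0],"twist":0,"gripper":0},{"travel":[-5,0,0],"twist":0,"gripper":0},{"travel":[-2,0,0],"twist":0,"gripper":0},{"travel":[-2,0,0],"twist":0,"gripper":0},{"travel":[-2,0,0],"twist":0,"gripper":0},{"travel":[0,0,0],"twist":0,"gripper":0},{"travel":[0,0,0],"twist":0,"gripper":0}]'
```

```text
clock: 12.4
eef_pos: [538.0, -102.0, 107.9]
tcp_rot: [0.116, -3.137, -0.0]
ft_force: [-2.8, -1.1, -0.6]
gripper_width: 0.001
grasp_force: 1.6
clock: 13.07
eef_pos: [568.7, -99.6, 108.4]
tcp_rot: [-0.116, 3.139, 0.0]
ft_force: [-1.3, 0.5, -1.3]
gripper_width: -0.002
grasp_force: 0.7
```

```bash
python3 -m pendant '[{"travel":[-2,0,0],"twist":0,"gripper":0},{"travel":[-2,0,0],"twist":0,"gripper":0},{"travel":[-2,0,0],"twist":0,"gripper":0},{"travel":[-1,0,0],"twist":0,"gripper":0},{"travel":[-1,0,0],"twist":0,"gripper":0},{"travel":[0,0,0],"twist":0,"gripper":0},{"travel":[0,0,0],"twist":0,"gripper":0},{"travel":[0,0,0],"twist":0,"gripper":0}]'
```

```text
clock: 13.73
eef_pos: [576.7, -99.0, 108.4]
tcp_rot: [-0.116, 3.139, 0.0]
ft_force: [-2.4, 1.1, 1.1]
gripper_width: 0.004
grasp_force: 1.4
```

```bash
python3 -m pendant '[{"travel":[-1,0,0],"twist":0,"gripper":0},{"travel":[-1,0,0],"twist":0,"gripper":0},{"travel":[-1,0,0],"twist":0,"gripper":0},{"travel":[-1,0,0],"twist":0,"gripper":0},{"travel":[-1,0,0],"twist":0,"gripper":0},{"travel":[0,0,0],"twist":0,"gripper":0},{"travel":[0,0,0],"twist":0,"gripper":0},{"travel":[0,0,0],"twist":0,"gripper":0}]'
```

```text
clock: 14.4
eef_pos: [576.7, -99.2, 108.0]
tcp_rot: [0.114, -3.129, -0.002]
ft_force: [-14.5, 1.2, 11.4]
gripper_width: -0.004
grasp_force: 7.2
```

Narrow b is against its stop (x stays at 576.7 while the force rises). I'll retreat and check.

```bash
python3 -m pendant '[{"travel":[10,0,0],"twist":0,"gripper":0},{"travel":[15,0,0],"twist":0,"gripper":0},{"travel":[0,0,-30],"twist":0,"gripper":0},{"travel":[0,0,-40],"twist":0,"gripper":0},{"travel":[0,0,-40],"twist":0,"gripper":0},{"travel":[0,0,0],"twist":0,"gripper":0},{"travel":[0,0,0],"twist":0,"gripper":0},{"travel":[0,0,0],"twist":0,"gripper":0}]'
python3 - <<'E'
from h import *
from plant import *
c=read_camera('scene');report(c,(225,440,230,330));cv2.imwrite('pics/s3c.png',cv2.resize(c['img'][180:360,210:460],None,fx=3,fy=3))
E
```

```text
clock: 15.07
eef_pos: [557.0, -100.7, 218.4]
tcp_rot: [-0.115, 3.137, -0.0]
ft_force: [0.4, 0.8, -1.8]
gripper_width: 0.002
grasp_force: 0.0
[372 237  25  16 334] [384.  244.8] cast116 [505. 171. 116.] z [ 88. 106. 120.] top 176 [502. 172. 123.] ext [874. 200. 749.]
[317 267  22  16 288] [327.8 274.7] cast116 [595.  41. 116.] z [ 88. 107. 120.] top 154 [583.  41. 114.] ext [14. 45. 16.]
[251 273  23  16 306] [261.8 280.5] cast116 [605. -97. 116.] z [ 88. 107. 120.] top 167 [602. -97. 123.] ext [774. 123. 749.]
[290 282  15  29 339] [296.8 295.7] cast116 [652. -25. 116.] z [ 75.  97. 100.] top 1 [1356.    2.  854.] ext [0. 0. 0.]
```

View pics/s3c.png

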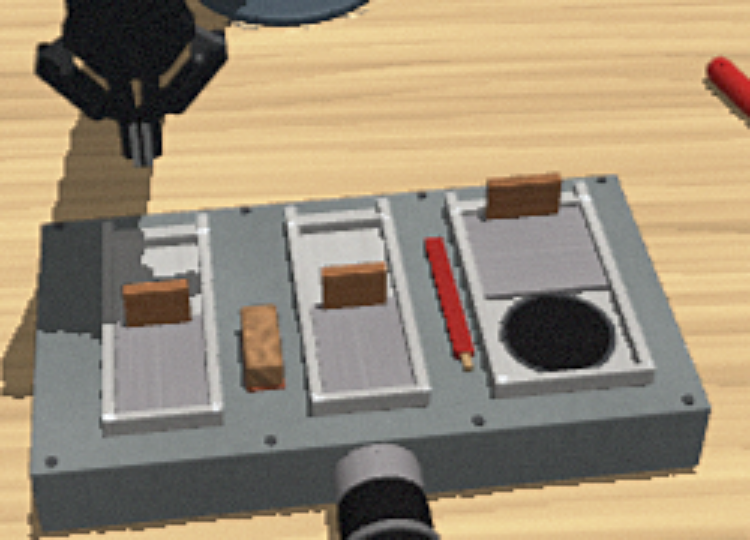

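The two narrow slides are shut (tabs at (353,285) and (157,302), no hole visible), and the wide hole at (558,333) is clear. The two shut tabs line up at the box's yaw, and the wide tab sits 80 mm nearer than that line. The pencil and sander haven't moved.

```bash
python3 -c "
from plant import *
print(finish_job())"
```

```text
the job is handed in; nothing more can be done
None
```

The job is handed in: I pushed the wide slide fully open first, then both narrow slides fully shut, all against their stops; the last picture confirms this and shows the pencil and sander unmoved, though no verdict was returned.

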